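# Close and check a display frame's corner with a square

## Task

The sliding end rail of the display frame on the table still stands out, leaving a gap. Take the corner square by its grip bar and press it over one of the two corners of that end, flat and snug against both outer faces at once, so that the rail goes fully home and the corner sits flush; keep it pressed there for a second. Then set the square back flat in the middle of its rubber mat without dropping it, leaving the rail home and the loose mount, loupe and jar alone.

Things in the scene. Friction and masses are not known exactly. Their poses are not given: they have to be found in the camera images.
- square: Loose steel corner square (an L) with a wooden grip bar set diagonally across its legs; about 0.35 kg, lying flat on the mat. Origin: on the underside, below the middle of the bar; z up. Legs 20 mm wide, 24 mm high: one lies at y=25 to 45 mm and runs to -x, the other at x=25 to 45 mm and runs to -y. Their inner faces, 100 mm long, meet at x=y=+25 mm.
- inner_corner (a point): Inner corner of the L, where its two upright inner faces meet, at the underside: x=+25, y=+25 mm of the square.
- bar (a point): Point in the middle of the square's grip bar, 48 mm above the square's origin. The bar is level, 14 mm thick, 104 mm long along the square's (x, y) direction (1,-1), and stands 24 to 62 mm above the underside, open beneath (a 20 mm high frame corner fits under it). Pinch it across its thickness, along (1,1).
- frame: Aluminium display frame, 200 x 150 mm outside when closed and 20 mm high, fixed to the table, with a beige backing board and brown fragments inside. Origin: on the table under the middle of the closed frame; x along the 200 mm sides towards the sliding end rail, z up. Two dark clamp blocks, 28 mm high, stand at the other end (-x). All rails are 18 mm wide. The outer faces of the two fixed side rails (frame_c4, frame_c5) lie at y=+75 and -75 mm; they end at x=+82 mm.
- end_face (a point): Middle of the outer (+x) face of the sliding end rail, a bar (end_rail_c2) 18 x 146 x 20 mm (frame x, y, z) across the +x end of the frame, its ends 2 mm back from the side faces; 10 mm above the table, at x=100 mm of the frame plus the joint's value. It moves with the rail.
- end_rail (a joint): How far the end rail stands out from home, in m: 0 home (stop), up to 0.020 out, sliding along the frame's x. It moves stiffly: about 4 N pushes it in along -x, and it stays where it is left.
- corner_a (a point): Outer corner of the closed frame at its x=+100, y=+75 mm, on the table. The square's inner corner belongs here with the square's axes along the frame's.
- corner_b (a point): Outer corner of the closed frame at its x=+100, y=-75 mm, on the table. Used instead, the square's inner corner belongs here with the square turned a quarter turn clockwise from above (square x along the frame's -y).
- mat: Flat grey rubber mat 190 x 190 x 4 mm, fixed to the table; origin at the middle of its underside, so its top is at +4 mm.
- mount: Loose white mount board with small fragments, 120 x 160 x 22 mm; origin in the middle of its underside. Leave it alone.
- loupe: Loose metal loupe standing upright, 48 mm across and 48 mm high; origin in the middle of its underside. Leave it alone.
- jar: Loose amber jar, 56 mm across and 70 mm high; origin in the middle of its underside. Leave it alone.
Mind the look-alikes: they are no part of the job. Several things have the shape of the square; the one meant has the colours described above.

How it is judged:
By the outcome, as a careful person would: the job done as asked, in the order asked, and still so for the second after the job is handed in, with the robot touching nothing.
It also fails if it takes over 64 s, if anything falls off the work surface, if the arm or the gripper's body presses on something with over 40 N, if the wrist force passes 120 N, or if a joint passes its speed limit or range.

## Robot

A 7-joint arm with a two-finger parallel gripper is mounted at the origin on the work surface. World frame = base frame: x ahead of the robot, y to its left, z up, the work surface at z = 0. Lengths are in m, angles in rad, forces in N, time in s.
With the tool pointing down it reaches from about 0.425 to 0.825 m from the base axis. Payload 3.6 kg.
Tool frame: the origin (TCP) lies midway between the tips of the shut fingers; the grasp point (between the pads) lies 19 mm behind it; z points along the fingers, y is the direction in which the jaws open and shut (so a half turn about z gives the same grasp; the last joint's range is limited). The gripper opens to 93 mm and grips with 3 to 60 N. Pads are 15 mm wide; open, the fingers measure 128 mm over their backs; the gripper's body (75 mm by 188 mm) begins 65 mm behind the grasp point.
Start: joints at [1.266, 0.615, -0.013, 1.423, 0.008, 1.103, -0.04], TCP at [0.178, -0.625, 0.219] pointing down, gripper open.
Joint ranges: [-3.12, 3.12], [-0.3, 2.06], [-1.34, 1.32], [0.26, 2.42], [-1.36, 4.5], [0.01, 1.98], [-2.84, 2.84]. Speed limits (rad/s): [2.79, 2.79, 3.14, 3.14, 3.14, 3.14, 3.14].

## Interface

Orientations are given as a rotation vector (axis times angle).
In Python, from workcell import arm gives the robot as it stands.
- The arm moves only by the tool arm_command, never from a script. Its argument "deltas" is one flat list of numbers, 4 for each row, row after row: the shift along the tool's x, y, z in cm, then the turn about the tool's z in rad. A call has 1 to 20 rows; each row is the pose to reach, as a shift and turn from the pose commanded when the call began, along the tool's axes at that moment; what a row does not reach only later rows make up. A row lasts 1/8 s, in which the tool goes at most 62.5 mm and 10.7 degrees, less where a joint would pass 70% of its speed; a pose out of reach is approached as far as the arm can. A call with a gripper value outside its range is refused whole. "claw" is the finger opening in cm, from 0 to 9.3, set as the call begins (left out, the last holds). The fingers move at their own pace and stop on an object; "squeeze" is the grip in N (left out, the last holds). Time passes only in rows, so rows that repeat a pose let the fingers close. It gives the time, the measured TCP pose, the force and the opening at its end, in the units of the state.
- arm.get_state(): the state, without advancing time (a new reading comes with each control period).
- arm.snapshot(name): name is "side" or "top"; returns (picture, depth): 480x640x3 uint8, red, green, blue; 480x640 float32, m along the optical axis (not along the pixel's ray), 0 where there is no reading.
- arm.camera_params(name): a dict with "camera_matrix" (3x3 intrinsics, pixels), "xyz" and "orientation" of the camera in the world. Camera axes: x right, y up, looking along -z (the intrinsics and any distortion apply to the point x, -y, -z); pixel columns grow to the right and rows downward; lengths in m; the calibration is good to about 2 mm. A picture is of the moment at which its call begins. camera_params takes no time and is no camera call.
- arm.close_job(): hands the job in, once; it reports no verdict.
The state is a dict: "time_s": time; "q": joint angles; "joint_vel": joint speeds; "joint_torque": joint torques, N m; "ee_pos": TCP position; "eef_rot": TCP orientation; "ft_force": force on the tool from outside, world axes, zero at the start; "torque": the same for the moment, N m; "finger_gap": finger opening in m.
Only numpy, scipy, OpenCV 4.12 (cv2) and the standard library are available. Lean on these libraries where they do the work, as an engineer would, in place of code of your own. Each camera call takes 0.05 s, during which the arm holds its last target.

## Working session

There is one attempt and no reset: what is moved stays moved. The work goes in short steps, Python scripts to look and compute and a tool call to move; the robot and the scene stay as the last step left them, time stands still between calls to the robot, and variables do not carry over. Pictures are saved under pics/ and viewed, and the job is handed in when it is done.

Besides the shell and the picture viewer there is one more tool, called after "Emit:" in YAML: its name, and indented under it one key for each argument. arm_command: Moves the arm, as the interface text tells. Its arguments: {"type":"object","properties":{"deltas":{"type":"array","items":{"type":"number"}},"claw":{"type":"number"},"squeeze":{"type":"number"}},"required":["deltas"]}

```bash
mkdir -p pics; cat > h.py <<'E'
import numpy as np, cv2
from scipy.spatial.transform import Rotation as R
from workcell import arm
def cam(n):
    p=arm.camera_params(n); K=np.array(p["camera_matrix"]); o=np.array(p["orientation"],float)
    M=R.from_rotvec(o).as_matrix() if o.shape==(3,) else (o if o.shape==(3,3) else None)
    return p,K,M,np.array(p["xyz"])
def save(n,f):
    im,d=arm.snapshot(n); cv2.imwrite("pics/"+f+".png",im[:,:,::-1]); np.save("pics/"+f+".npy",d); return im,d
def w(n,u,v,d):
    p,K,M,t=cam(n); x=np.linalg.inv(K)@np.array([u,v,1.0]); x=x*d; return M@np.array([x[0],-x[1],-x[2]])+t
def onplane(n,u,v,z):
    p,K,M,t=cam(n); x=np.linalg.inv(K)@np.array([u,v,1.0]); r=M@np.array([x[0],-x[1],-x[2]]); return t+r*(z-t[2])/r[2]
def proj(n,P):
    p,K,M,t=cam(n); c=M.T@(np.array(P)-t); c=np.array([c[0],-c[1],-c[2]]); q=K@c; return q[:2]/q[2]
E
python3 - <<'E'
from h import *
print(arm.get_state())
for n in("top","side"):
    print(arm.camera_params(n)); save(n,n+"0")
print(arm.get_state()["time_s"])
E
```

```text
{'time_s': 0.0, 'q': array([ 1.26649791,  0.6158878 , -0.01262488,  1.42481999,  0.00805484,
        1.10338265, -0.04039721]), 'joint_vel': array([ 1.41576289e-04, -6.25580375e-05,  9.13173632e-04,  9.99207950e-04,
        2.23341859e-04,  7.92599764e-04, -2.10051527e-04]), 'joint_torque': array([-6.95313588e-05, -4.58927715e+01,  2.09245803e-01, -1.65743172e+01,
       -6.10493124e-02,  2.04609521e-02,  2.19647609e-04]), 'ee_pos': array([ 0.17807576, -0.62434878,  0.21752765]), 'eef_rot': array([-3.10892001e+00, -4.34712824e-01,  5.13357490e-04]), 'ft_force': array([0.14316628, 0.55702337, 0.14200171]), 'torque': array([-0.00555352,  0.02970617,  0.00184058]), 'finger_gap': 0.09280874809015537}
{'camera_matrix': array([[436.52953708,   0.        , 314.24709569],
       [  0.        , 436.52953708, 234.96163279],
       [  0.        ,   0.        ,   1.        ]]), 'xyz': array([0.46963079, 0.01111895, 0.92629183]), 'orientation': array([ 0.09762853, -0.10669352, -1.56292171])}
{'camera_matrix': array([[501.5706449 ,   0.        , 321.43159968],
       [  0.        , 501.5706449 , 236.48293291],
       [  0.        ,   0.        ,   1.        ]]), 'xyz': array([0.12409474, 0.71878184, 0.90069802]), 'orientation': array([ 0.28381116, -1.01220167, -2.42220439])}
0.1
```

View pics/top0.png

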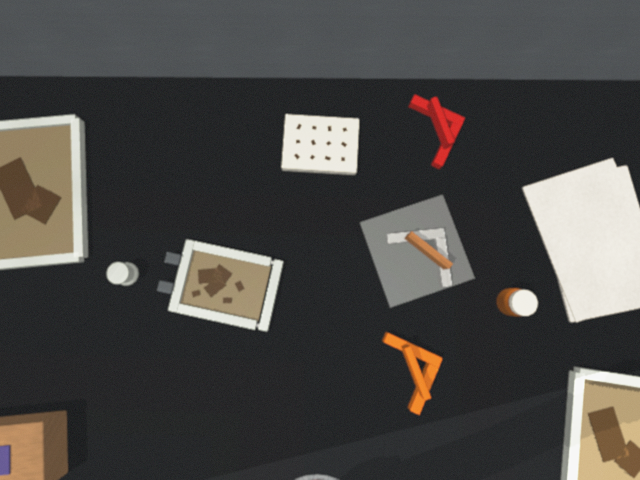

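View pics/side0.png

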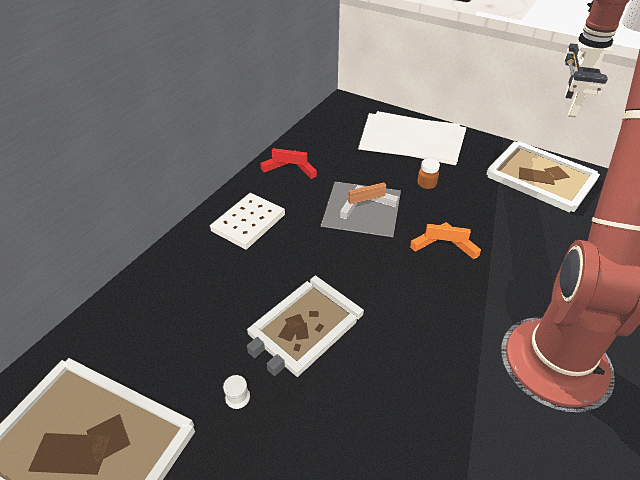

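The top view shows the grey steel square on its mat at about (425,250) and the frame at (225,285), with its end rail on the right at (271,295). The red and orange Ls are decoys. Next I'll zoom in and measure.

```bash
python3 - <<'E'
from h import *
a=cv2.imread("pics/top0.png")
c1=cv2.resize(a[225:345,150:300],None,fx=5,fy=5,interpolation=cv2.INTER_CUBIC); cv2.imwrite("pics/zf.png",c1)
c2=cv2.resize(a[190:310,350:480],None,fx=5,fy=5,interpolation=cv2.INTER_CUBIC); cv2.imwrite("pics/zs.png",c2)
d=np.load("pics/top0.npy")
for u,v in [(180,265),(272,295),(220,310),(400,239),(446,270),(428,250),(380,280),(450,210),(300,400),(330,300)]:
    print(u,v,d[v,u],w("top",u,v,d[v,u]).round(4))
E
```

```text
180 265 0.8996804 [0.5237 0.2826 0.0245]
272 295 0.89619094 [0.4633 0.0923 0.0212]
220 310 0.8998677 [0.4321 0.1996 0.0128]
400 239 0.9052201 [ 0.5798 -0.1716  0.0287]
446 270 0.8970481 [ 0.5161 -0.2649  0.0292]
428 250 0.8651805 [ 0.5536 -0.2192  0.066 ]
380 280 0.92096865 [ 0.4957 -0.1331  0.0016]
450 210 0.94404083 [ 0.6472 -0.2872 -0.0009]
300 400 0.8890772 [0.2516 0.0334 0.0009]
330 300 0.9150484 [ 0.4534 -0.0276  0.0015]
```

View pics/zf.png

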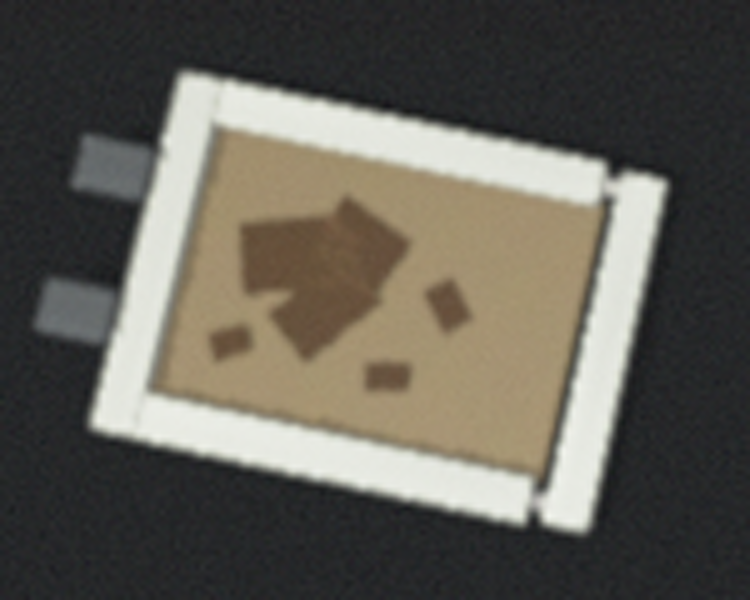

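View pics/zs.png

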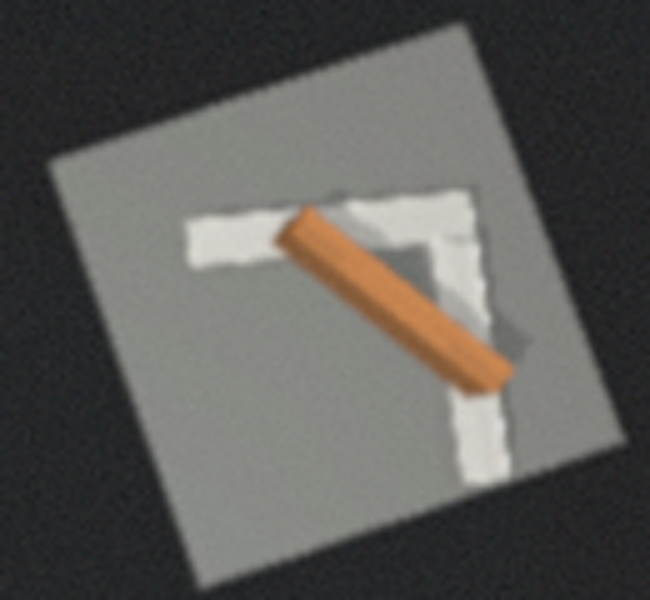

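```bash
cat > fit.py <<'E'
from h import *
from scipy.optimize import minimize
S=8
def box(x0,x1,y0,y1,z0,z1): return np.array([[x,y,z] for x in(x0,x1) for y in(y0,y1) for z in(z0,z1)])
def obox(c,ang,l,t,z0,z1):
    b=box(-l/2,l/2,-t/2,t/2,z0,z1); r=R.from_euler('z',ang).as_matrix(); return b@r.T+np.array([c[0],c[1],0])
def place(b,x,y,a): return b@R.from_euler('z',a).as_matrix().T+np.array([x,y,0])
C={}
def projn(n,P):
    if n not in C: C[n]=cam(n)
    p,K,M,t=C[n]; c=(P-t)@M; c=c*np.array([1,-1,-1]); q=c@K.T; return q[:,:2]/q[:,2:]
def render(n,boxes,roi):
    u0,u1,v0,v1=roi; im=np.zeros(((v1-v0)*S,(u1-u0)*S),np.uint8)
    for b in boxes:
        uv=(projn(n,b)-[u0,v0]+0.5)*S
        h=cv2.convexHull(uv.astype(np.float32)); cv2.fillConvexPoly(im,np.round(h*16).astype(np.int32),255,shift=4)
    return cv2.resize(im,(u1-u0,v1-v0),interpolation=cv2.INTER_AREA)/255.
def sq_boxes(z=0.004):
    return [box(-.075,.045,.025,.045,z,z+.024),box(.025,.045,-.075,.045,z,z+.024)],[obox((0,0),-np.pi/4,.104,.014,z+.024,z+.062)]
def frame_boxes(j):
    return [box(-.1,.082,.057,.075,0,.02),box(-.1,.082,-.075,-.057,0,.02),box(-.1,-.082,-.075,.075,0,.02)],[box(.082+j,.1+j,-.073,.073,0,.02)]
def fit(cost,x0,st):
    x0=np.array(x0,float); s=np.vstack([x0]+[x0+np.eye(len(x0))[i]*st[i] for i in range(len(x0))])
    r=minimize(cost,x0,method="Nelder-Mead",options=dict(initial_simplex=s,xatol=1e-5,fatol=1e-3,maxiter=600)); return r.x,r.fun
def masks(n,im,roi):
    u0,u1,v0,v1=roi; a=im[v0:v1,u0:u1].astype(float); mx=a.max(2); mn=a.min(2); sat=(mx-mn)
    return a,mx,sat
E
python3 - <<'E'
from fit import *
rois={"top":(160,300,230,345),"side":(235,375,265,385)}
rs={"top":(350,485,190,310),"side":(310,410,170,245)}
for n in rois:
    im=cv2.imread(f"pics/{n}0.png")[:,:,::-1]
    roi=rois[n]; u0,u1,v0,v1=roi
    a=im[v0:v1,u0:u1].astype(float)
    m=np.clip((a[:,:,2]-120)/(200-120),0,1)  # blue: white only
    cv2.imwrite(f"pics/mf_{n}.png",cv2.resize((m*255).astype(np.uint8),None,fx=5,fy=5))
    def cost(x):
        A,B=frame_boxes(x[3]); bs=[place(b,x[0],x[1],x[2]) for b in A+B]
        inner=place(box(-.082,.082+x[3],-.057,.057,.012,.012),*x[:3])
        r=render(n,bs,roi); hole=render(n,[inner],roi)
        # ignore hole: weight low there
        return (((r-m)**2)*(1-hole)).sum()
    x,f=fit(cost,[.48,.195,-1.8,.012],[.01,.01,.1,.004]); print("frame",n,x.round(4),np.degrees(x[2]).round(2),f)
for n in rs:
    im=cv2.imread(f"pics/{n}0.png")[:,:,::-1]
    roi=rs[n]; u0,u1,v0,v1=roi
    a=im[v0:v1,u0:u1].astype(float)
    wh=np.clip((a[:,:,2]-165)/(190-165),0,1); orr=np.clip((a[:,:,0]-a[:,:,2]-20)/50,0,1); 
    cv2.imwrite(f"pics/ms_{n}.png",cv2.resize((np.maximum(wh,orr)*255).astype(np.uint8),None,fx=5,fy=5))
    def cost(x):
        A,B=sq_boxes(); b=render(n,[place(q,*x) for q in B],roi); 
        l=render(n,[place(q,*x) for q in A],roi)*(1-b)
        return ((b-orr)**2).sum()+.5*((l-wh*(1-orr))**2).sum()
    x,f=fit(cost,[.555,-.218,-1.5],[.01,.01,.1]); print("sq",n,x.round(4),np.degrees(x[2]).round(2),f)
    gm=np.clip((a[:,:,2]-60)/(110-60),0,1); gm=np.maximum(gm,orr)
    gm=np.maximum(gm,(cv2.morphologyEx(gm,cv2.MORPH_CLOSE,np.ones((5,5)))))
    def cost(x):
        A=render(n,[place(box(-.095,.095,-.095,.095,0,.004),*x)],roi); return ((A-gm)**2).sum()
    x,f=fit(cost,[.55,-.2,.35 if n=="top" else .35],[.01,.01,.1]); print("mat",n,x.round(4),np.degrees(x[2]).round(2),f)
E
```

```text
frame top [ 0.4846  0.1928 -1.7781  0.0068] -101.88 76.79997552411969
frame side [ 0.4857  0.1901 -1.78    0.0052] -101.99 245.65111719050367
sq top [ 0.5551 -0.2237 -1.4637] -83.86 165.34028503109718
mat top [ 0.5604 -0.2112  0.3312] 18.98 10.804318185313342
sq side [ 0.5559 -0.2247 -1.457 ] -83.48 126.23301797880984
mat side [ 0.5613 -0.213   0.3342] 19.15 122.02737670126875
```

```bash
cat > plan.py <<'E'
import sys,json,os
from h import *
# usage: plan.py cur  -> uses measured pose; target x y z yaw_y(deg)
def plan(target,yawy,s=None):
    s=s or arm.get_state(); M=R.from_rotvec(s["eef_rot"]).as_matrix(); p=s["ee_pos"]
    d=M.T@(np.array(target)-p)*100
    cy=np.degrees(np.arctan2(M[1,1],M[0,1])); t=(yawy-cy+90)%180-90
    print("t",s["time_s"],"pos",p.round(4),"ydir",cy.round(2),"tilt",M[:,2].round(3),"F",s["ft_force"].round(1),"gap",round(s["finger_gap"],4))
    print("delta cm",d.round(2),"turn about tool z",round(-np.radians(t),3))
E
python3 - <<'E'
from plan import *
plan([.5555,-.2240,.15],-83.75+45)
E
```

```text
t 0.1 pos [ 0.1781 -0.6244  0.2176] ydir -74.08 tilt [-0.001  0.002 -1.   ] F [ 0.2 -0.5 -0.1] gap 0.0931
delta cm [ 47.28 -28.13   6.82] turn about tool z -0.617
```

Emit:
arm_command:
  deltas: [47.3,-28.1,3.0,-0.617,47.3,-28.1,3.0,-0.617,47.3,-28.1,3.0,-0.617,47.3,-28.1,3.0,-0.617,47.3,-28.1,3.0,-0.617,47.3,-28.1,3.0,-0.617,47.3,-28.1,3.0,-0.617,47.3,-28.1,3.0,-0.617,47.3,-28.1,3.0,-0.617,47.3,-28.1,6.8,-0.617,47.3,-28.1,6.8,-0.617,47.3,-28.1,6.8,-0.617,47.3,-28.1,6.8,-0.617]
  claw: 5

```text
time_s: 1.72
ee_pos: [0.5564, -0.2264, 0.1521]
eef_rot: [2.832, 1.355, 0.002]
ft_force: [-0.9, 0.3, -1.0]
finger_gap: 0.0501
```

```bash
python3 - <<'E'
from plan import *
plan([.5555,-.2240,.035],-83.75+45)
save("top","top1");save("side","side1")
E
```

```text
t 1.725 pos [ 0.5564 -0.2264  0.1521] ydir -38.84 tilt [ 0.002 -0.001 -1.   ] F [-0.9  0.3 -1. ] gap 0.0501
delta cm [ 0.13 -0.25 11.71] turn about tool z -0.002
```

View pics/side1.png

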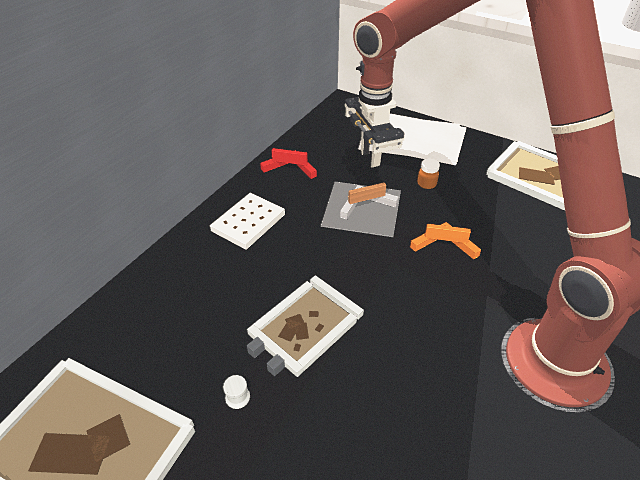

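The gripper hangs open above the grip bar at about (368,193), clear of the jar. Going down.

Emit:
arm_command:
  deltas: [0.1,-0.2,5,0,0.1,-0.2,9,0,0.1,-0.2,10,0,0.1,-0.2,10,0,0.1,-0.2,10,0]

```text
time_s: 2.45
ee_pos: [0.5566, -0.2236, 0.0526]
eef_rot: [2.83, 1.358, 0.004]
ft_force: [0.0, 0.4, 0.5]
finger_gap: 0.0501
```

```bash
python3 - <<'E'
from plan import *
plan([.5555,-.2240,.034],-83.75+45)
im,d=save("side","side2"); cv2.imwrite("pics/s2z.png",cv2.resize(im[80:250,300:460,::-1],None,fx=3.5,fy=3.5))
E
```

```text
t 2.45 pos [ 0.5566 -0.2236  0.0526] ydir -38.74 tilt [ 0.004 -0.001 -1.   ] F [0.  0.4 0.5] gap 0.0501
delta cm [-0.1  -0.07  1.86] turn about tool z 0.0
```

View pics/s2z.png

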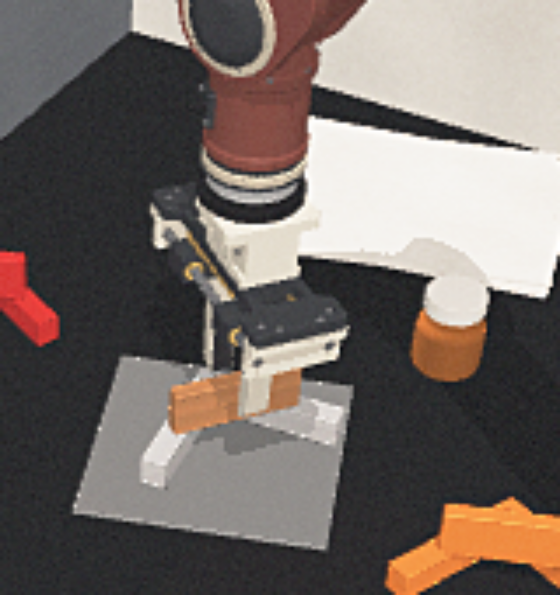

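The fingers straddle the bar near its middle, at about (262,390) in the zoom. Going down the rest of the way, then closing.

Emit:
arm_command:
  deltas: [-0.1,-0.1,1.0,0,-0.1,-0.1,1.75,0,-0.1,-0.1,1.75,0,-0.1,-0.1,1.75,0]

```text
time_s: 3.0
ee_pos: [0.5538, -0.2232, 0.033]
eef_rot: [-2.832, -1.359, 0.0]
ft_force: [0.3, 0.0, 0.0]
finger_gap: 0.0503
```

Emit:
arm_command:
  deltas: [0,0,0,0,0,0,0,0,0,0,0,0,0,0,0,0,0,0,0,0,0,0,0,0]
  claw: 0.8
  squeeze: 30

```text
time_s: 3.75
ee_pos: [0.5542, -0.2235, 0.0333]
eef_rot: [2.832, 1.359, 0.001]
ft_force: [1.7, -0.5, 0.5]
finger_gap: 0.0142
```

```bash
python3 - <<'E'
from plan import *
plan([.5555,-.2240,.034],-83.75+45)
im,d=save("side","side3"); cv2.imwrite("pics/s3z.png",cv2.resize(im[80:250,300:460,::-1],None,fx=3.5,fy=3.5))
E
```

```text
t 3.75 pos [ 0.5542 -0.2235  0.0333] ydir -38.74 tilt [ 0.001 -0.    -1.   ] F [ 1.7 -0.5  0.5] gap 0.0142
delta cm [ 0.05  0.13 -0.07] turn about tool z 0.0
```

View pics/s3z.png

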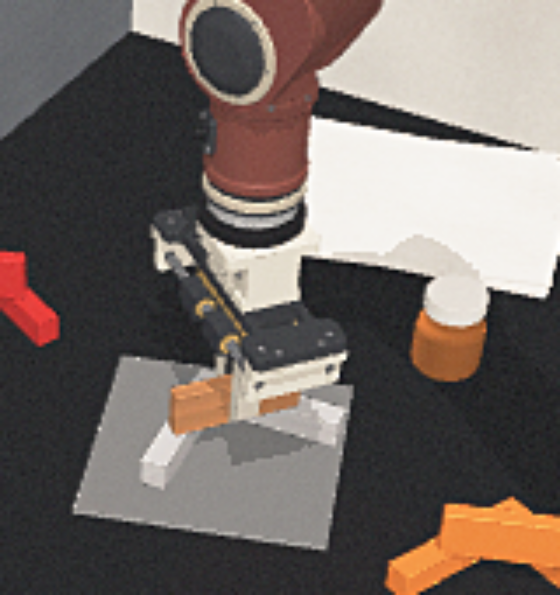

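Gripped with a 14.2 mm gap, which matches the bar. Lifting and carrying it above corner a, standing off outward.

Emit:
arm_command:
  deltas: [0,0,-1,0,0,0,-3,0,0,0,-6,0,0,0,-8,0,0,0,-8,0,0,0,-8,0]
  squeeze: 45

```text
time_s: 4.55
ee_pos: [0.5523, -0.2227, 0.112]
eef_rot: [-2.83, -1.358, 0.004]
ft_force: [0.3, 0.5, -4.0]
finger_gap: 0.0135
```

```bash
python3 - <<'E'
from plan import *
plan([.5233,.0925,.10],-56.9)
im,d=save("side","side4"); cv2.imwrite("pics/s4z.png",cv2.resize(im[60:250,270:460,::-1],None,fx=3,fy=3))
E
```

```text
t 4.55 pos [ 0.5523 -0.2227  0.112 ] ydir -38.72 tilt [-0.003  0.001 -1.   ] F [ 0.3  0.5 -4. ] gap 0.0135
delta cm [ 22.78 -21.98   1.24] turn about tool z 0.317
```

View pics/s4z.png

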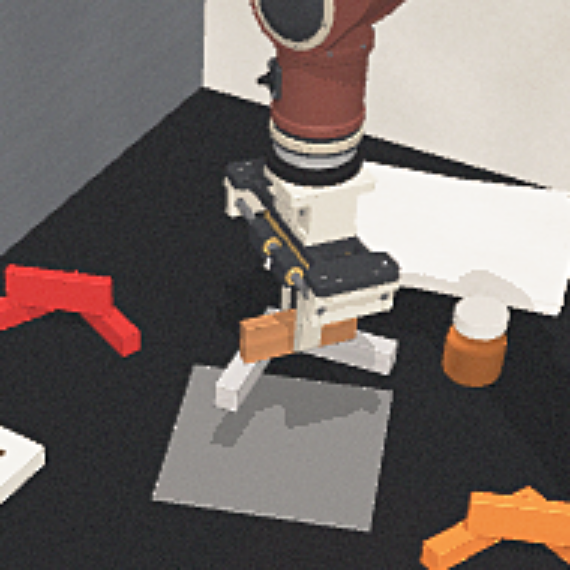

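The square is held level. Moving across.

Emit:
arm_command:
  deltas: [1.5,-1.5,0,0.03,4.5,-4.3,0,0.07,7.5,-7.2,0,0.11,10.5,-10.1,0,0.15,13.5,-13.0,0,0.19,16.5,-15.9,0,0.23,19.5,-18.8,0,0.27,21.5,-20.7,0,0.3,22.6,-21.8,0,0.317,22.8,-22.0,0.5,0.317,22.8,-22.0,1.0,0.317,22.8,-22.0,1.0,0.317,22.8,-22.0,1.0,0.317]

```text
time_s: 6.22
ee_pos: [0.5249, 0.0912, 0.103]
eef_rot: [3.012, 0.893, -0.0]
ft_force: [-0.3, 0.5, -3.4]
finger_gap: 0.0137
```

```bash
python3 - <<'E'
from plan import *
plan([.5233,.0925,.05],-56.9)
for n in("top","side"):
  im,d=save(n,n+"5")
im=cv2.imread("pics/top5.png");cv2.imwrite("pics/t5z.png",cv2.resize(im[200:350,150:320],None,fx=4,fy=4))
im=cv2.imread("pics/side5.png");cv2.imwrite("pics/s5z.png",cv2.resize(im[200:390,220:410],None,fx=3,fy=3))
E
```

```text
t 6.225 pos [0.5249 0.0912 0.103 ] ydir -56.99 tilt [-0. -0. -1.] F [-0.3  0.5 -3.4] gap 0.0137
delta cm [-0.06 -0.19  5.3 ] turn about tool z -0.001
```

View pics/t5z.png

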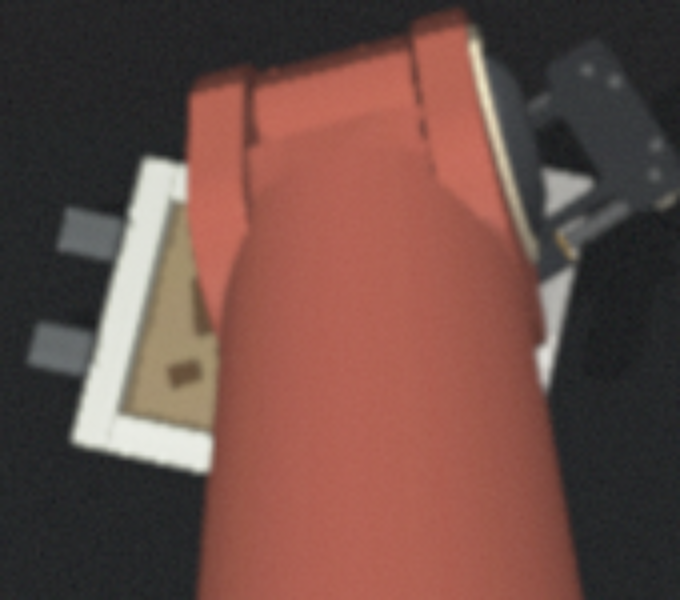

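View pics/s5z.png

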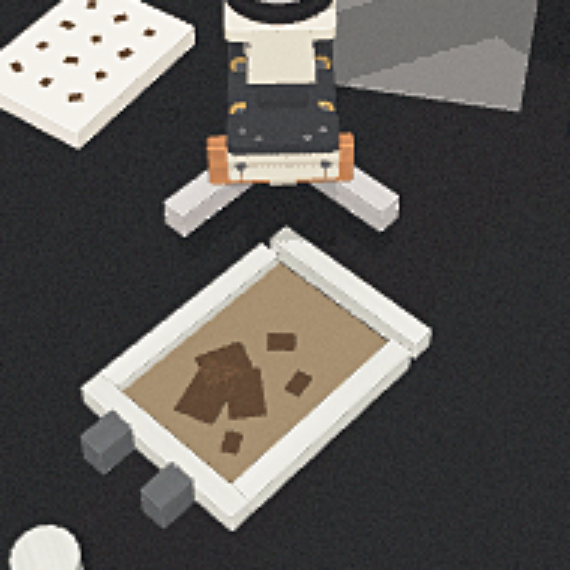

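The square hangs level over corner a with its legs aligned to the frame, stood off outward of the rail. Lowering it to just above the table.

Emit:
arm_command:
  deltas: [0,-0.1,2,0,0,-0.1,4,0,0,-0.1,5.5,0,0,-0.1,6.7,0,0,-0.1,6.9,0,0,-0.1,6.9,0,0,-0.1,6.9,0]

```text
time_s: 7.2
ee_pos: [0.5247, 0.0933, 0.0348]
eef_rot: [3.011, 0.895, 0.002]
ft_force: [0.8, -0.0, -3.9]
finger_gap: 0.0138
```

```bash
python3 - <<'E'
from plan import *
plan([.5184,.1078,.031],-56.9)
for n in("side",):
  im,d=save(n,n+"6")
im=cv2.imread("pics/side6.png");cv2.imwrite("pics/s6z.png",cv2.resize(im[240:360,230:380],None,fx=5,fy=5,interpolation=cv2.INTER_CUBIC))
E
```

```text
t 7.2 pos [0.5247 0.0933 0.0348] ydir -56.89 tilt [ 0.001  0.    -1.   ] F [ 0.8 -0.  -3.9] gap 0.0138
delta cm [ 0.26 -1.57  0.38] turn about tool z 0.0
```

View pics/s6z.png

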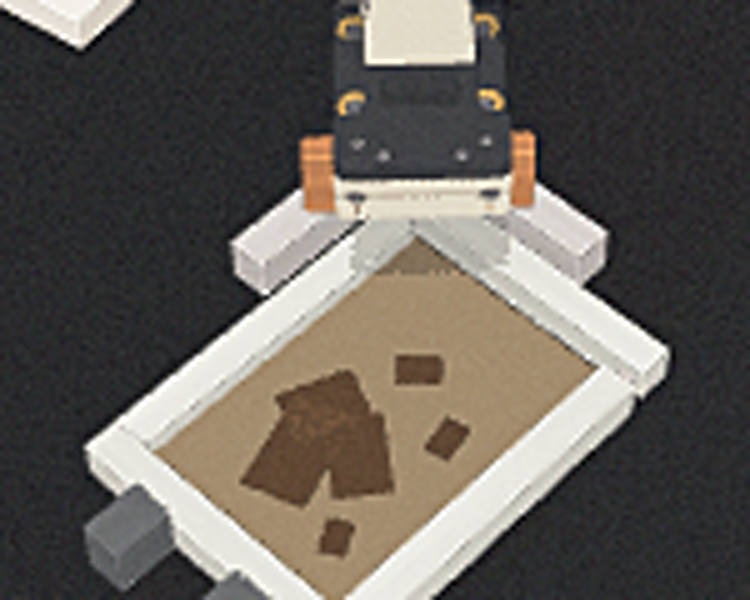

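The legs straddle the corner with a clear gap on both outer faces. Lowering the last few mm.

Emit:
arm_command:
  deltas: [0,0,0.2,0,0,0,0.4,0,0,0,0.5,0,0,0,0.5,0,0,0,0.5,0]

```text
time_s: 7.88
ee_pos: [0.5241, 0.0931, 0.0293]
eef_rot: [-3.011, -0.895, 0.0]
ft_force: [-1.5, 0.2, -1.3]
finger_gap: 0.0136
```

Emit:
arm_command:
  deltas: [0.06,-0.25,0,0,0.12,-0.5,0,0,0.18,-0.75,0,0,0.24,-1.0,0,0,0.28,-1.2,0,0,0.28,-1.2,0,0]

```text
time_s: 8.62
ee_pos: [0.5213, 0.1024, 0.0294]
eef_rot: [3.009, 0.892, 0.002]
ft_force: [1.7, -5.1, -3.1]
finger_gap: 0.0136
```

```bash
python3 - <<'E'
from plan import *
plan([.5184,.1078,.0293],-56.9)
s=arm.get_state();print(s["torque"].round(2))
for n in("side",):
  im,d=save(n,n+"7")
im=cv2.imread("pics/side7.png");cv2.imwrite("pics/s7z.png",cv2.resize(im[240:360,230:380],None,fx=5,fy=5,interpolation=cv2.INTER_CUBIC))
E
```

```text
t 8.625 pos [0.5213 0.1024 0.0294] ydir -56.98 tilt [ 0.002 -0.003 -1.   ] F [ 1.7 -5.1 -3.1] gap 0.0136
delta cm [ 0.05 -0.61  0.01] turn about tool z -0.001
[-1.12 -0.55  0.04]
```

View pics/s7z.png

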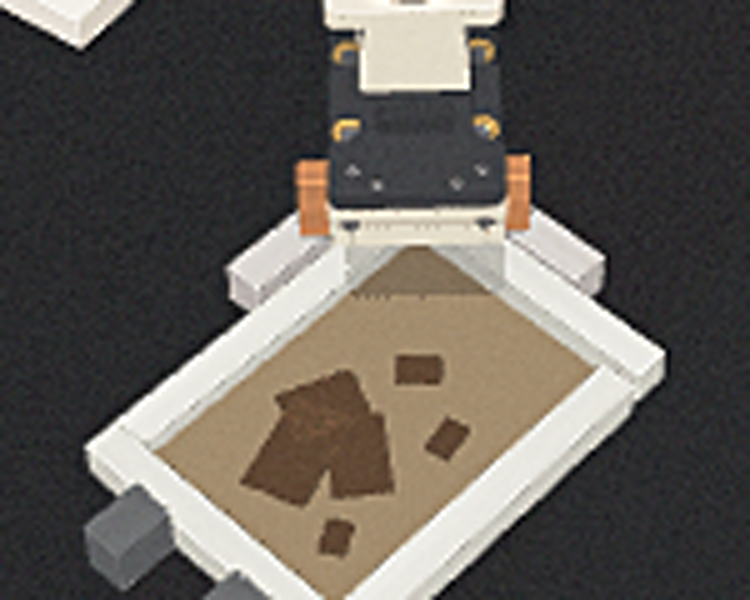

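The legs are closing on the faces. The force is about 5 N along the rail, so the rail is sliding. Continuing.

Emit:
arm_command:
  deltas: [0.02,-0.2,0,0,0.04,-0.4,0,0,0.05,-0.6,0,0,0.05,-0.8,0,0,0.05,-0.9,0,0,0.05,-0.9,0,0]

```text
time_s: 9.43
ee_pos: [0.518, 0.1084, 0.0295]
eef_rot: [3.007, 0.89, 0.004]
ft_force: [3.1, -7.5, -3.8]
finger_gap: 0.0139
```

```bash
cat > st.py <<'E'
from plan import *
import sys
plan([.5184,.1078,.0293],-56.9)
s=arm.get_state();f=s["ft_force"];a=np.radians(-101.9);X=np.array([np.cos(a),np.sin(a)]);Y=np.array([-X[1],X[0]])
p=s["ee_pos"][:2]-[.485,.1915]
print("frame F",f[:2]@X,f[:2]@Y,"torque",s["torque"].round(2),"sq in frame",(p@X*1e3).round(1),(p@Y*1e3).round(1))
k=sys.argv[1]
im,d=save("side","side"+k)
cv2.imwrite(f"pics/s{k}z.png",cv2.resize(im[240:360,230:380,::-1],None,fx=5,fy=5,interpolation=cv2.INTER_CUBIC))
E
python3 st.py 8
```

```text
t 9.425 pos [0.518  0.1084 0.0295] ydir -57.04 tilt [ 0.004 -0.005 -1.   ] F [ 3.1 -7.5 -3.8] gap 0.0139
delta cm [-0.    0.08  0.02] turn about tool z -0.003
frame F 6.728323702884737 4.636157037204507 torque [-1.73 -0.86  0.11] sq in frame 74.5 49.4
```

View pics/s8z.png

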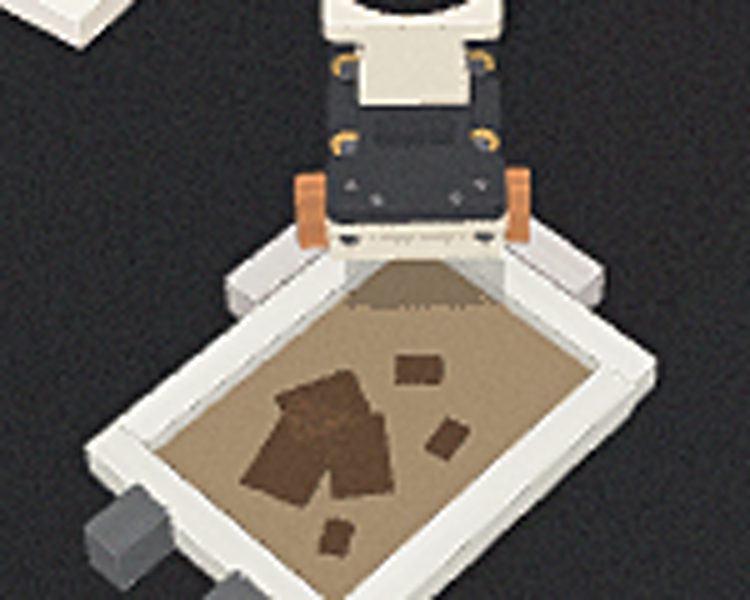

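The gap at the rail's near end, at about (608,370), is almost shut. Pressing harder.

Emit:
arm_command:
  deltas: [0,-0.2,0,0,0,-0.4,0.05,0,0,-0.6,0.1,0,0,-0.7,0.1,0,0,-0.7,0.1,0,0,-0.7,0.1,0]

```text
time_s: 10.22
ee_pos: [0.5179, 0.1086, 0.0296]
eef_rot: [3.002, 0.881, 0.011]
ft_force: [8.6, -16.5, 0.5]
finger_gap: 0.0136
```

```bash
python3 st.py 9
```

```text
t 10.225 pos [0.5179 0.1086 0.0296] ydir -57.29 tilt [ 0.01 -0.01 -1.  ] F [  8.6 -16.5   0.5] gap 0.0136
delta cm [-0.01  0.1   0.03] turn about tool z -0.007
frame F 14.373004344168631 11.82030985550828 torque [-3.53 -1.46  0.21] sq in frame 74.3 49.3
```

View pics/s9z.png

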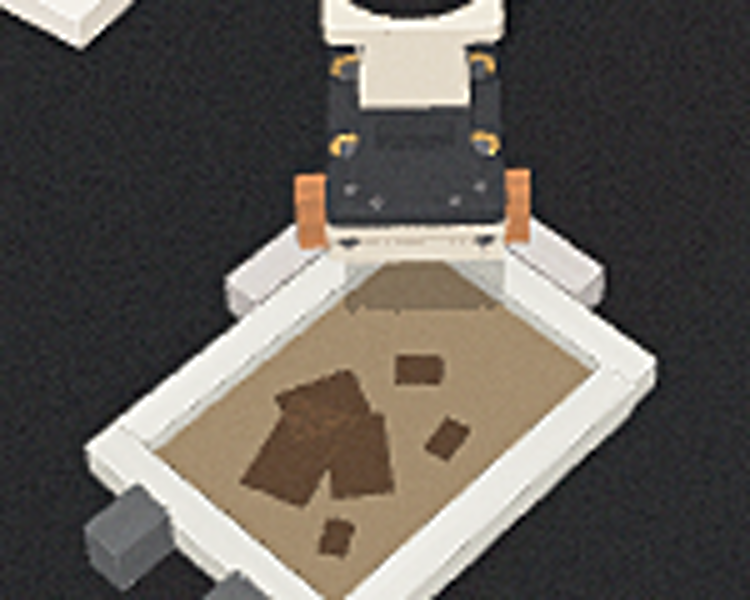

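The rail has stopped moving: 7 mm more command gave 0.2 mm of motion, with 14 N and 12 N on the two faces. The tool tilts 0.8° under this load, so I'll ease the push, add some downward press to keep the square flat, and hold.

Emit:
arm_command:
  deltas: [0,0.1,0.1,0,0,0.2,0.2,0,0,0.3,0.3,0,0,0.3,0.35,0,0,0.3,0.35,0,0,0.3,0.35,0,0,0.3,0.35,0,0,0.3,0.35,0]

```text
time_s: 11.28
ee_pos: [0.518, 0.1086, 0.0294]
eef_rot: [3.004, 0.884, 0.01]
ft_force: [-0.4, -13.4, 27.2]
finger_gap: 0.014
```

```bash
python3 st.py 10
```

```text
t 11.275 pos [0.518  0.1086 0.0294] ydir -57.2 tilt [ 0.009 -0.008 -1.   ] F [ -0.4 -13.4  27.2] gap 0.014
delta cm [-0.01  0.08  0.01] turn about tool z -0.005
frame F 13.192592200458323 2.405965445555218 torque [-2.92  0.41  0.22] sq in frame 74.4 49.4
```

View pics/s10z.png

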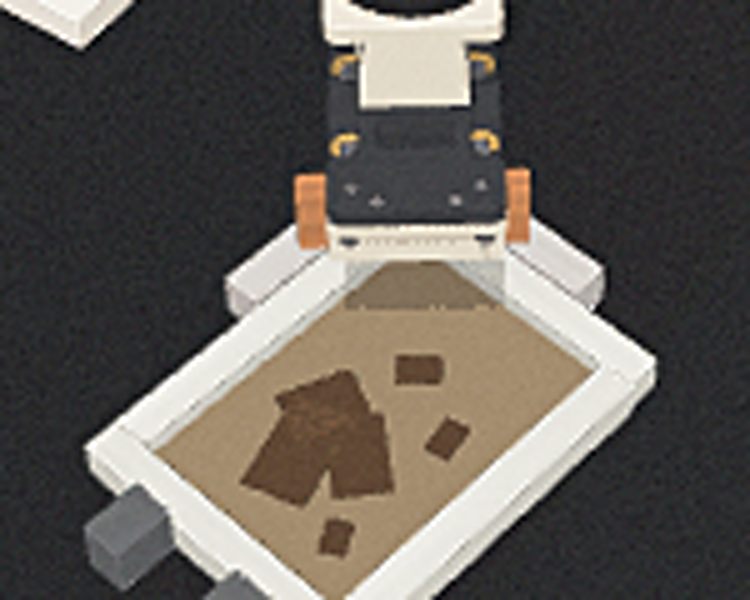

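Emit:
arm_command:
  deltas: [-0.12,0.05,-0.1,0,-0.25,0.1,-0.2,0,-0.25,0.1,-0.2,0,-0.25,0.1,-0.2,0,-0.25,0.1,-0.2,0]

```text
time_s: 11.95
ee_pos: [0.518, 0.1086, 0.0295]
eef_rot: [3.006, 0.887, 0.015]
ft_force: [6.0, -9.8, 9.3]
finger_gap: 0.0138
```

```bash
python3 st.py 11
```

```text
t 11.95 pos [0.518  0.1086 0.0295] ydir -57.13 tilt [ 0.012 -0.005 -1.   ] F [ 6.  -9.8  9.3] gap 0.0138
delta cm [-0.01  0.09  0.02] turn about tool z -0.004
frame F 8.303415935086798 7.915381020584742 torque [-2.38 -0.77  0.09] sq in frame 74.3 49.4
```

Emit:
arm_command:
  deltas: [0.1,0.2,0,0,0.1,0.2,0,0,0.1,0.2,0,0,0.1,0.2,0,0,0.1,0.2,0,0,0.1,0.2,0,0,0.1,0.2,0,0,0.1,0.2,0,0,0.1,0.2,0,0,0.1,0.2,0,0]

```text
time_s: 13.25
ee_pos: [0.5181, 0.1085, 0.0294]
eef_rot: [3.007, 0.889, 0.011]
ft_force: [3.6, -8.5, 11.8]
finger_gap: 0.0135
```

```bash
python3 st.py 12; python3 - <<'E'
from fit import *
# frame fit, j free and square overlay from side
im=cv2.imread("pics/side12.png"); 
A,B=frame_boxes(0)
for (x,y,a,col) in [(.485,.1915,np.radians(-101.9),(0,0,255))]:
    for b in A+B:
        h=cv2.convexHull(projn("side",place(b,x,y,a)).astype(np.float32)); cv2.polylines(im,[np.round(h*16).astype(np.int32)],True,col,1,shift=4)
cv2.imwrite("pics/s12o.png",cv2.resize(im[240:360,230:380],None,fx=5,fy=5))
E
```

```text
t 13.25 pos [0.5181 0.1085 0.0294] ydir -57.08 tilt [ 0.008 -0.004 -1.   ] F [ 3.6 -8.5 11.8] gap 0.0135
delta cm [-0.01  0.08  0.01] turn about tool z -0.003
frame F 7.55754142823181 5.283479096718364 torque [-1.9  -0.28  0.1 ] sq in frame 74.4 49.5
```

View pics/s12z.png

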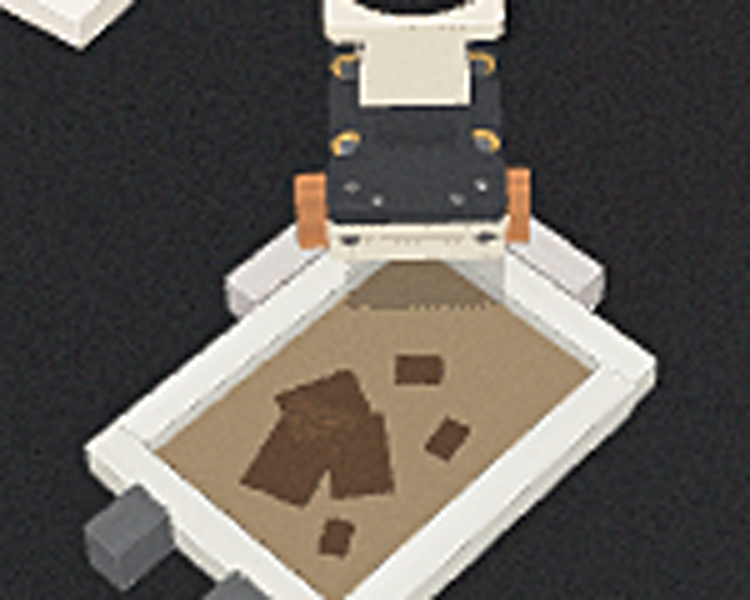

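View pics/s12o.png

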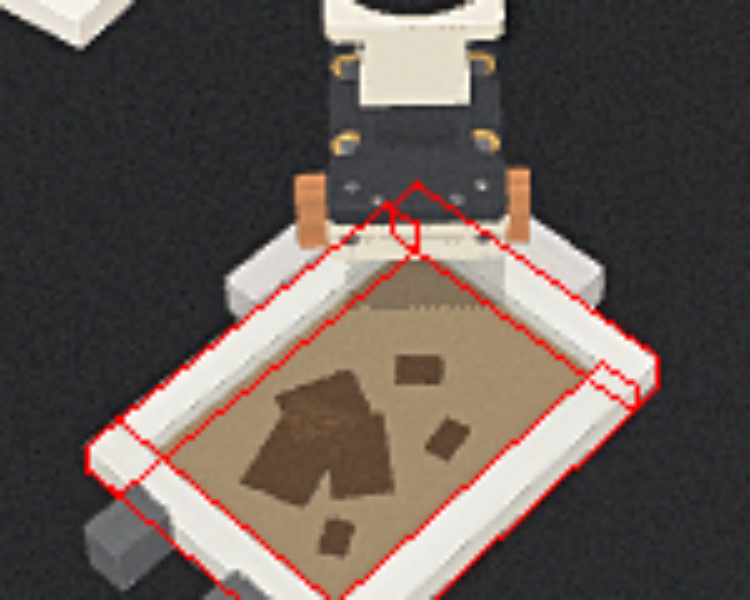

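The home-frame outline matches the picture and the corner is closed. The press has been held for about 3 s. Backing off diagonally outward, then lifting.

Emit:
arm_command:
  deltas: [0,0.2,-0.05,0,0,0.4,-0.1,0,0,0.7,-0.15,0,0,1.0,-0.2,0,0,1.4,-0.3,0,0,1.8,-0.35,0,0,2.1,-0.4,0,0,2.1,-0.5,0,0,2.1,-0.5,0]

```text
time_s: 14.42
ee_pos: [0.525, 0.0949, 0.0316]
eef_rot: [-3.011, -0.895, 0.0]
ft_force: [0.7, 0.1, -3.9]
finger_gap: 0.0141
```

```bash
python3 st.py 13
```

```text
t 14.425 pos [0.525  0.0949 0.0316] ydir -56.9 tilt [-0.  0. -1.] F [ 0.7  0.1 -3.9] gap 0.0141
delta cm [ 0.15 -1.44  0.23] turn about tool z -0.0
frame F -0.20609960124580645 0.6475869366068795 torque [ 0.03  0.02 -0.  ] sq in frame 86.2 59.1
```

View pics/s13z.png

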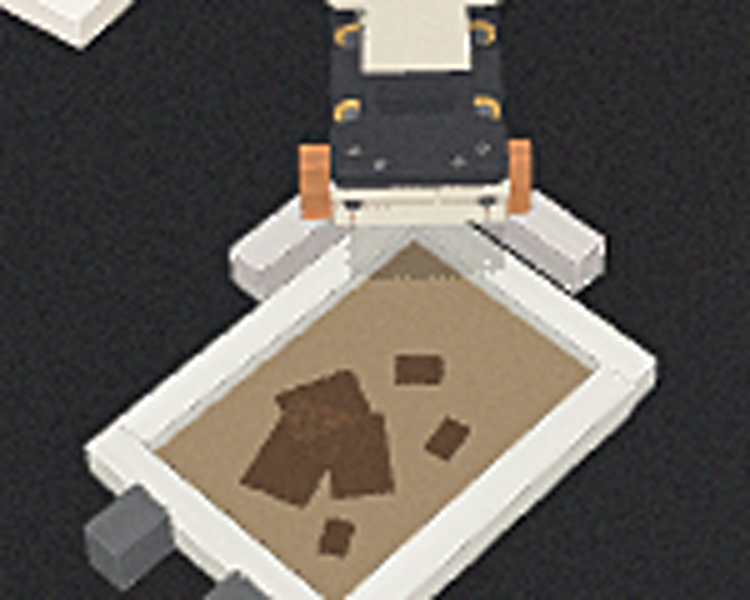

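The square is off by about 10 mm and the rail stays home. Lifting and returning to the mat.

Emit:
arm_command:
  deltas: [0,0,-1.5,0,0,0,-4,0,0,0,-6.5,0,0,0,-7.5,0,0,0,-7.5,0]

```text
time_s: 15.1
ee_pos: [0.5255, 0.0951, 0.1076]
eef_rot: [3.011, 0.895, 0.003]
ft_force: [1.6, -0.2, -4.5]
finger_gap: 0.014
```

```bash
python3 - <<'E'
from plan import *
plan([.5608,-.2120,.10],-83.75+45)
E
```

```text
t 15.1 pos [0.5255 0.0951 0.1076] ydir -56.89 tilt [ 0.002  0.    -1.   ] F [ 1.6 -0.2 -4.5] gap 0.014
delta cm [-13.82  27.65   0.75] turn about tool z -0.317
```

Emit:
arm_command:
  deltas: [-0.9,1.8,0,-0.03,-2.6,5.2,0,-0.07,-4.3,8.6,0,-0.11,-6.0,12.0,0,-0.15,-7.7,15.4,0,-0.19,-9.4,18.8,0,-0.23,-11.1,22.2,0,-0.27,-12.6,25.2,0,-0.3,-13.5,27.0,0,-0.317,-13.8,27.6,0,-0.317,-13.8,27.6,0,-0.317,-13.8,27.6,0,-0.317]

```text
time_s: 16.6
ee_pos: [0.5603, -0.2095, 0.1064]
eef_rot: [-2.829, -1.361, -0.0]
ft_force: [0.7, 0.1, -4.5]
finger_gap: 0.0137
```

```bash
python3 - <<'E'
from plan import *
plan([.5608,-.2120,.0335],-83.75+45)
E
```

```text
t 16.6 pos [ 0.5603 -0.2095  0.1064] ydir -38.6 tilt [-0.001  0.002 -1.   ] F [ 0.7  0.1 -4.5] gap 0.0137
delta cm [-0.17  0.21  7.29] turn about tool z 0.003
```

Emit:
arm_command:
  deltas: [-0.1,0.1,2,0,-0.1,0.1,4,0,-0.1,0.1,5.8,0,-0.1,0.1,6.6,0,-0.1,0.1,6.6,0,-0.1,0.1,6.6,0]

```text
time_s: 17.35
ee_pos: [0.5612, -0.2131, 0.0414]
eef_rot: [2.831, 1.359, 0.002]
ft_force: [-0.9, 0.9, -4.5]
finger_gap: 0.0136
```

```bash
python3 - <<'E'
from plan import *
plan([.5608,-.2120,.0333],-83.75+45)
im,d=save("side","side14"); cv2.imwrite("pics/s14z.png",cv2.resize(im[80:250,300:460,::-1],None,fx=3.5,fy=3.5))
E
```

```text
t 17.35 pos [ 0.5612 -0.2131  0.0414] ydir -38.73 tilt [ 0.002 -0.    -1.   ] F [-0.9  0.9 -4.5] gap 0.0136
delta cm [ 0.06 -0.1   0.81] turn about tool z 0.0
```

View pics/s14z.png

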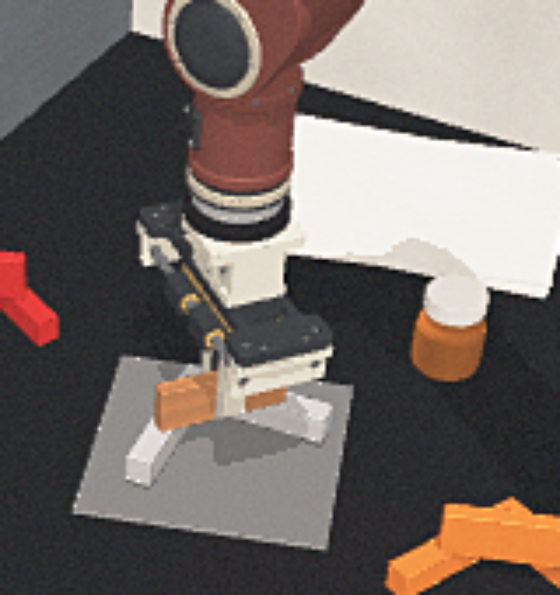

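The square hovers flat, centred over the mat. Lowering slowly until it touches.

Emit:
arm_command:
  deltas: [0,-0.05,0.2,0,0,-0.05,0.4,0,0,-0.05,0.55,0,0,-0.05,0.65,0,0,-0.05,0.75,0,0,-0.05,0.75,0,0,-0.05,0.75,0]

```text
time_s: 18.27
ee_pos: [0.5601, -0.2127, 0.0334]
eef_rot: [2.832, 1.359, 0.0]
ft_force: [-1.8, -0.9, -1.7]
finger_gap: 0.0137
```

Emit:
arm_command:
  deltas: [0,0,0.05,0,0,0,0.05,0,0,0,0.05,0]
  squeeze: 10

```text
time_s: 18.65
ee_pos: [0.5601, -0.2127, 0.0333]
eef_rot: [2.832, 1.359, 0.0]
ft_force: [-3.3, 1.2, 4.4]
finger_gap: 0.0139
```

Emit:
arm_command:
  deltas: [0,0,0,0,0,0,0,0,0,0,0,0,0,0,0,0,0,0,0,0]
  claw: 5

```text
time_s: 19.27
ee_pos: [0.5602, -0.2127, 0.0326]
eef_rot: [-2.832, -1.359, -0.0]
ft_force: [-0.1, 0.4, -0.4]
finger_gap: 0.0497
```

```bash
python3 - <<'E'
from plan import *
plan([.5608,-.2120,.0333],-83.75+45)
im,d=save("side","side15"); cv2.imwrite("pics/s15z.png",cv2.resize(im[80:250,300:460,::-1],None,fx=3.5,fy=3.5))
E
```

```text
t 19.275 pos [ 0.5602 -0.2127  0.0326] ydir -38.73 tilt [ 0.  0. -1.] F [-0.1  0.4 -0.4] gap 0.0497
delta cm [ 0.09  0.01 -0.07] turn about tool z 0.0
```

View pics/s15z.png

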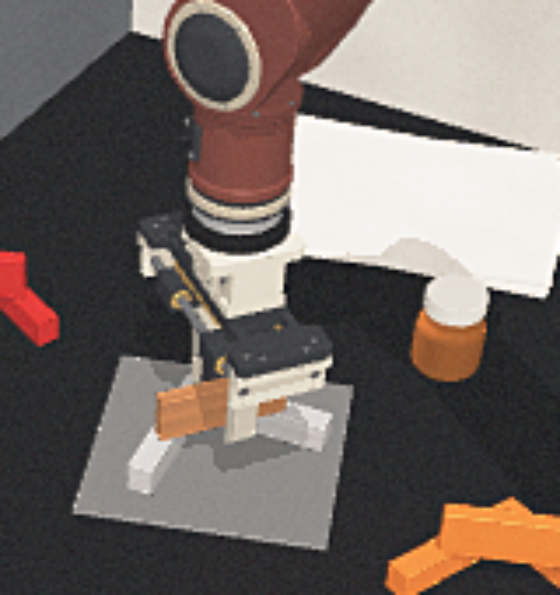

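The fingers are open and the square lies flat on the mat. Retreating up, then back to the start side for an unobstructed look.

Emit:
arm_command:
  deltas: [0,0,-1,0,0,0,-4,0,0,0,-8,0,0,0,-13,0,0,0,-18,0,-10,30,-18,0,-10,30,-18,0,-10,30,-18,0,-10,30,-18,0,-10,30,-18,0,-10,30,-18,0,-10,30,-18,0,-10,30,-18,0]

```text
time_s: 20.95
ee_pos: [0.7311, -0.4778, 0.2143]
eef_rot: [2.829, 1.358, 0.005]
ft_force: [-0.1, 0.5, 1.7]
finger_gap: 0.0505
```

```bash
python3 - <<'E'
from plan import *
plan([.5608,-.2120,.0333],-83.75+45)
save("top","top16");save("side","side16")
E
python3 - <<'E'
from fit import *
for n,roi in {"top":(160,300,230,345),"side":(235,375,265,385)}.items():
    im=cv2.imread(f"pics/{n}16.png")[:,:,::-1]; u0,u1,v0,v1=roi
    m=np.clip((im[v0:v1,u0:u1,2].astype(float)-120)/80,0,1)
    def cost(x):
        A,B=frame_boxes(x[3]); r=render(n,[place(b,*x[:3]) for b in A+B],roi)
        hole=render(n,[place(box(-.082,.082+x[3],-.057,.057,.012,.012),*x[:3])],roi)
        return (((r-m)**2)*(1-hole)).sum()
    x,f=fit(cost,[.485,.1915,-1.778,.003],[.01,.01,.1,.004]); print("frame",n,x.round(4))
for n,roi in {"top":(350,485,190,310),"side":(310,410,170,245)}.items():
    im=cv2.imread(f"pics/{n}16.png")[:,:,::-1]; u0,u1,v0,v1=roi; a=im[v0:v1,u0:u1].astype(float)
    wh=np.clip((a[:,:,2]-165)/25,0,1); orr=np.clip((a[:,:,0]-a[:,:,2]-20)/50,0,1)
    def cost(x):
        A,B=sq_boxes(); b=render(n,[place(q,*x) for q in B],roi); l=render(n,[place(q,*x) for q in A],roi)*(1-b)
        return ((b-orr)**2).sum()+.5*((l-wh*(1-orr))**2).sum()
    x,f=fit(cost,[.56,-.213,-1.46],[.01,.01,.1]); print("sq",n,x.round(4))
E
```

```text
t 20.95 pos [ 0.7311 -0.4778  0.2143] ydir -38.73 tilt [ 0.004 -0.002 -1.   ] F [-0.1  0.5  1.7] gap 0.0505
delta cm [ 10.05 -30.    17.98] turn about tool z 0.0
frame top [ 4.8460e-01  1.9280e-01 -1.7781e+00 -1.0000e-03]
frame side [ 0.4856  0.1897 -1.7802 -0.0027]
sq top [ 0.5606 -0.2125 -1.4605]
sq side [ 0.5613 -0.2136 -1.4491]
```

View pics/top16.png

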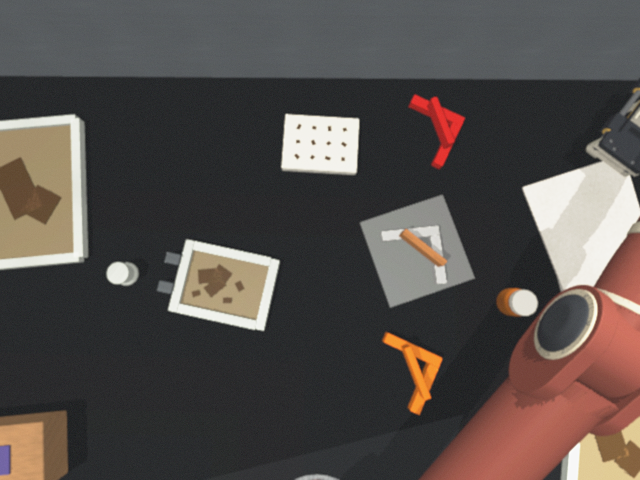

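View pics/side16.png

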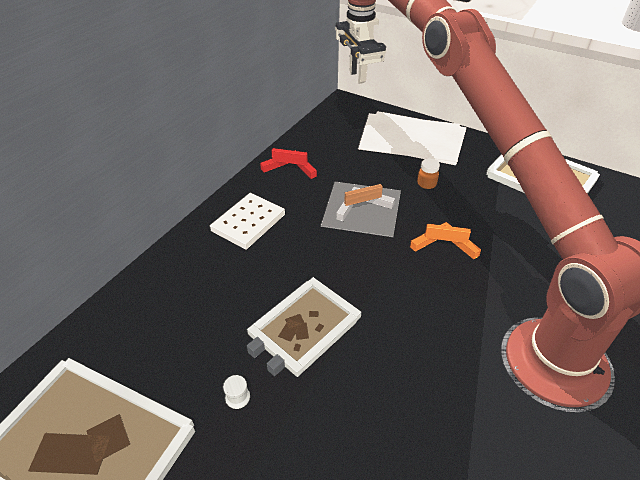

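```bash
python3 - <<'E'
from workcell import arm
print(arm.close_job())
E
```

```text
the job is handed in; nothing more can be done
None
```

I pressed the corner square over corner a of the frame, which pushed the end rail home, then set the square back flat on its mat. I handed the job in at about 21 s; no verdict is reported.

- **Press:** The rail pressed up against its stop: 7 mm more command moved it only 0.2 mm, with 14 N and 12 N on the two outer faces. I then eased off and held about 5–8 N on both faces for over a second.
- **Rail:** The final images show the gap closed. The fitted rail value moved in about 8 mm, from 6.8 to -1.0 mm (top camera) and from 5.2 to -2.7 mm (side camera). Those slightly negative end values don't fit a rail at its stop. I take them as fit and calibration error, and the cameras also disagree by about 3 mm on the frame's position.
- **Square:** It was lowered to contact before release. Its origin is within about 1 mm of the mat centre, at (0.561, -0.213) against (0.561, -0.212).
- **Other objects:** The mount, loupe and jar look unmoved in the last pictures.
- **Tilt:** While pressing, the tool leaned 0.5–0.8° from the side load. I added some downward force to keep the square flat, but I did not measure the square's own tilt directly.

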